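# Shift the loaded tube shaker into third speed

## Robot

A 6-joint arm with a two-finger parallel gripper is mounted at the origin on the work surface. World frame = base frame: x ahead of the robot, y to its left, z up, the work surface at z = 0. Lengths are in m, angles in rad, forces in N, time in s.
With the tool pointing down it reaches from about 0.375 to 0.9 m from the base axis. Payload 3.1 kg.
Tool frame: the origin (TCP) lies at the very end of the fingers, on their centre line; the grasp point (between the pads) lies 19 mm behind it; z points along the fingers, y is the direction in which the jaws open and shut (so a half turn about z gives the same grasp; the last joint's range is limited). The gripper opens to 87 mm and grips with 3 to 60 N. Pads are 19 mm wide; open, the fingers measure 117 mm over their backs; the gripper's body (75 mm by 190 mm) begins 51 mm behind the grasp point.
Start: joints at [0.922, 0.527, 1.433, -0, 1.181, -0.178], TCP at [0.283, 0.557, 0.223] pointing down, gripper open.
Joint ranges: [-3.08, 3.08], [-0.75, 2.2], [0.22, 2.44], [-1.43, 4.57], [0, 2.65], [-2.85, 2.85]. Speed limits (rad/s): [2.79, 2.79, 3.14, 3.14, 3.14, 3.14].

## Interface

Orientations are given as a unit quaternion [x, y, z, w].
In Python, from rig import robot, optics gives the robot as it stands.
- The arm moves only by the shell command python3 -m inch 'ROWS' [FORCE]. ROWS is JSON, a list of rows, each an object of numbers: "ax", "ay", "az": the turn, a rotation vector about the tool's x, y, z in rad; "dx", "dy", "dz": the shift along the tool's x, y, z in mm; "gripper": the opening in per cent of the stroke, from 0 (shut) to 100 (fully open). In form: [{"ax": .., "ay": .., "az": .., "dx": .., "dy": .., "dz": .., "gripper": ..}, ...]. A call has 1 to 8 rows; each row shifts and turns the commanded pose from where the row before left it, along the tool's axes as they then stand; what a row does not reach is not made up. A row lasts 1/10 s, in which the tool goes at most 50 mm and 8.59 degrees, less where a joint would pass 70% of its speed; a pose out of reach is approached as far as the arm can. A call with a gripper value outside its range is refused whole. The fingers move at their own pace and stop on an object; FORCE is the grip in N (left out, the last holds). Time passes only in rows, so rows that do not move let the fingers close. It gives the time, the measured TCP pose, the force and the opening at its end, in the units of the state.
- robot.get_obs(): the state, without advancing time (a new reading comes with each control period).
- optics.camera(name): name is "scene" or "top" or "wrist"; returns a dict with "img" (400x640x3 uint8, red, green, blue), "depth" (400x640 float32, m along the optical axis (not along the pixel's ray), 0 where there is no reading), "camera_matrix" (3x3 intrinsics, pixels), "position" and "attitude" of the camera in the world. Camera axes: x right, y up, looking along -z (the intrinsics and any distortion apply to the point x, -y, -z); pixel columns grow to the right and rows downward; lengths in m; the calibration is good to about 2 mm. A picture is of the moment at which its call begins.
- robot.hand_in(): hands the job in, once; it reports no verdict.
The state is a dict: "time": time; "q": joint angles; "joint_velocities": joint speeds; "joint_torque": joint torques, N m; "position": TCP position; "tool_rot": TCP orientation; "ft_force": force on the tool from outside, world axes, zero at the start; "moment": the same for the moment, N m; "grip_width": finger opening in m.
Only numpy, scipy, OpenCV 4.12 (cv2) and the standard library are available. Lean on these libraries where they do the work, as an engineer would, in place of code of your own. Each camera call takes 0.05 s, during which the arm holds its last target.

## Task

The tube shaker on the bench is loaded and its gear lever stands in Park, at the far end of the stepped gate. Shift it into third: draw the lever towards the operator's side through the gate, stepping across at each crossing and feeling for it without forcing the lever, until it sits fully home in the last notch behind its tooth, then let go of it. Leave the bottle, the jar and the tube rack beside the machine where they stand.

Things in the scene. Friction and masses are not known exactly. Their poses are not given: they have to be found in the camera images.
- shaker: The tube shaker: white machine 300 mm deep (its x), 420 mm wide (y), fixed. Origin: centre of its underside, on the bench; x from its front panel (operator's side, towards the robot) to its back, y to its left, z up. Its left side carries a tray with a clamped rack of tubes (block y +7 to +163, x -103 to +103 mm, top 232 mm up). On its right, at y -130 mm, a grey gearbox cover carries the gear selector.
- gate: Gate of the gear selector, fixed on the cover at x 0, y -130 mm of the shaker, axes as the shaker's: dark rim (its underside the origin, 125 mm above the bench) carrying a flat steel gate plate 136 x 72 x 3 mm, top 140 mm above the bench, with a zigzag of 11 mm wide slots. Right lane: centre line y -12 mm; left lane: y +12 mm. Gate measures are taken in mid plate, 138.5 mm up, 118.5 mm over the lever's pivot.
- crossing1 (a point): Nominal middle of the first crossing between the lanes, 24 mm behind the gate's centre. WARNING: the gate plate is screwed to the rim through slotted holes; how it is set is in no reading. All its features together may lie up to 8 mm to the front or back (not sideways) of these nominal points, more than the lever's play: feel for the stops. Right lane, first run: Park, from 21 mm behind to 8 mm in front of this point (neutral).
- crossing2 (a point): Nominal middle of the second crossing, at the gate's centre. The left lane's first run goes from crossing 1 to 6 mm in front of this crossing and ends there (pocket of speed 1). All runs are slot centre lines: against an end wall the lever stops about 1 mm beyond, and its play in a crossing is about 1 mm each way. The plate's own shift applies (see crossing1).
- crossing3 (a point): Nominal middle of the third crossing, 24 mm in front of the gate's centre. The right lane's second run goes from crossing 2 to 6 mm in front of this crossing and ends there (pocket of speed 2). The plate's own shift applies (see crossing1).
- notch3 (a point): Nominal end of the notch of speed 3: the left lane's last run, from crossing 3 to here, 46 mm in front of and 12 mm left of the gate's centre; a tooth bars the way back to the right lane. Fully home, the lever stops about 1 mm beyond, at the end wall. The plate's own shift applies (see crossing1).
- lever: The gear lever: steel, 8 mm square where it passes the gate, 8 mm round above. Origin at its pivot, x 0, y -130, z +20 mm of the shaker; z axis up along the lever. It passes the middle of the plate at x = 118.5 tan a, y = 118.5 tan b / cos a mm from the gate's centre, a = fore_aft, b = sideways. Pressing it on the gate with over 60 N (about 35 N at the knob) counts as forcing it.
- knob (a point): Centre of the black ball knob, 38 mm across, on top of the lever, 205 mm along it from the pivot. From the pivot, in shaker axes, it is at 205 mm x (cos b sin a, sin b, cos b cos a), a = fore_aft, b = sideways. 1 mm in the gate is about 1.75 mm at the knob. Held hard in the jaws, the ball resists leaning: let the tool lean with the lever, or hold it lightly.
- fore_aft (a joint): Lean of the gear lever towards the shaker's back, rad: 0 upright, Park about +0.30, home in the notch of speed 3 between -0.32 and -0.44 depending on how the plate is set. It has plain friction (about 1 N at the knob) and stays where it is left.
- sideways (a joint): Lean of the gear lever towards the shaker's left (+y), rad: right lane about -0.10, left lane about +0.10. A spring always pushes it to the right: about 1.5 N at the knob in the right lane, 4 N in the left. Let go at a crossing it snaps to the right; in the notch of speed 3 the tooth holds it.
- tube_rack: Loose bystander: white rack 100 x 70 mm with small blue-capped tubes, 111 mm tall, beside the shaker's right side. Origin at the centre of its underside.
- reagent_bottle: Loose bystander: white reagent bottle, 86 mm across, 170 mm tall, on the shaker's left. Origin at the centre of its underside.
- sample_jar: Loose bystander: glass jar with a white cap, 48 mm across, 75 mm tall, beside the shaker's right front corner. Origin at the centre of its underside.

How it is judged:
On the way, in this order (a step that is already met when the one before it is completed fails the run):
1. the lever has crossed into the left lane of the gate, into the speed 1 run (value of joint sideways above 0.05 rad and value of joint fore_aft above -0.06 rad), for 0.1 s.
2. the lever has crossed back into the right lane, into the speed 2 run (value of joint sideways below -0.05 rad and value of joint fore_aft below 0.093 rad), for 0.1 s.
3. the lever stands in the left lane at the notch of speed 3 (value of joint sideways above 0.05 rad and value of joint fore_aft below -0.295 rad), for 0.1 s.
At the end, for the whole second after the job is handed in: The lever rests, let go, in the notch of speed 3: in the left lane (sideways over +0.05 rad) and behind the tooth (fore_aft below -0.295 rad, at least 2 mm past the edge of the crossing), and the bottle, jar and tube rack are within 30 mm of where they stood (all of step 3 and velocity of joint each of fore_aft, sideways below 0.05 rad/s and distance of each of tube_rack, reagent_bottle, sample_jar from where it was at the start of the episode below 0.03 m); the robot touches nothing.
It fails at once if the lever is forced against the gate (contact force between lever and gate above 60 N).
It fails at once if the tube rack is knocked away or tipped over (distance of tube_rack from where it was at the start of the episode above 0.03 m or angle between tube_rack's own z axis and vertical above 0.5 rad).
It fails at once if the reagent bottle is knocked away or tipped over (distance of reagent_bottle from where it was at the start of the episode above 0.03 m or angle between reagent_bottle's own z axis and vertical above 0.5 rad).
It fails at once if the sample jar is knocked away or tipped over (distance of sample_jar from where it was at the start of the episode above 0.03 m or angle between sample_jar's own z axis and vertical above 0.5 rad).
It also fails if it takes over 48 s, if anything falls off the work surface, if the arm or the gripper's body presses on something with over 40 N, if the wrist force passes 120 N, or if a joint passes its speed limit or range.

## Working session

There is one attempt and no reset: what is moved stays moved. The work goes in short steps, Python scripts to look and compute and a shell command to move; the robot and the scene stay as the last step left them, time stands still between calls to the robot, and variables do not carry over. Pictures are saved under pics/ and viewed, and the job is handed in when it is done.

```bash
ls; mkdir -p pics
python3 - <<'E'
from rig import robot, optics
import cv2
print(robot.get_obs())
for n in ("scene","top"):
    c=optics.camera(n); cv2.imwrite(f"pics/{n}0.png",c["img"][:,:,::-1]); print(n,c["camera_matrix"],c["position"],c["attitude"])
E
```

```text
pics
{'time': 0.0, 'q': array([ 9.22499519e-01,  5.28455733e-01,  1.43393414e+00, -2.17825609e-06,
        1.18142499e+00, -1.78517999e-01]), 'joint_velocities': array([ 1.63730098e-03, -1.52402067e-03, -1.19499850e-03, -1.75063986e-03,
        7.62944540e-07, -5.52140489e-05]), 'joint_torque': array([-7.43627988e-04, -4.40040386e+01, -1.76593119e+01,  6.33063563e-02,
        5.83057408e-02, -1.19723400e-04]), 'position': array([0.28244892, 0.55668549, 0.22156795]), 'tool_rot': array([ 2.32734881e-01,  9.72539583e-01, -1.01790656e-03, -4.45443909e-04]), 'ft_force': array([ 0.36081047,  0.46069653, -0.10685987]), 'moment': array([ 0.01756914, -0.02137449, -0.03104198]), 'grip_width': 0.08693205649237322}
scene [[384.69293611   0.         319.18385316]
 [  0.         384.69293611 203.53343313]
 [  0.           0.           1.        ]] [ 1.21739425 -0.33869446  0.77981145] [0.3739256  0.21573451 0.43093209 0.792424  ]
top [[515.5794366    0.         306.3991515 ]
 [  0.         515.5794366  197.25723183]
 [  0.           0.           1.        ]] [0.28750094 0.04800238 1.44120751] [-0.07891003  0.06016307  0.7143672  -0.69269987]
```

View pics/scene0.png

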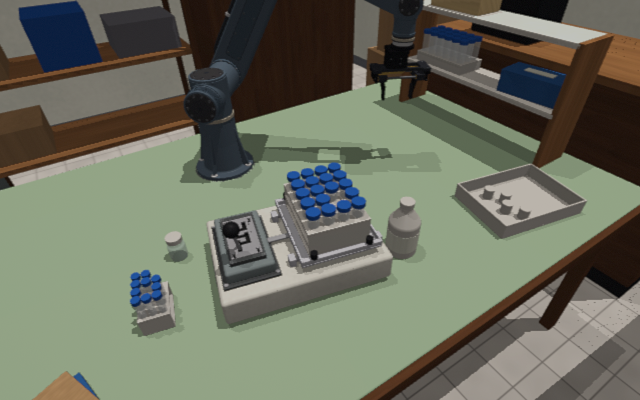

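View pics/top0.png

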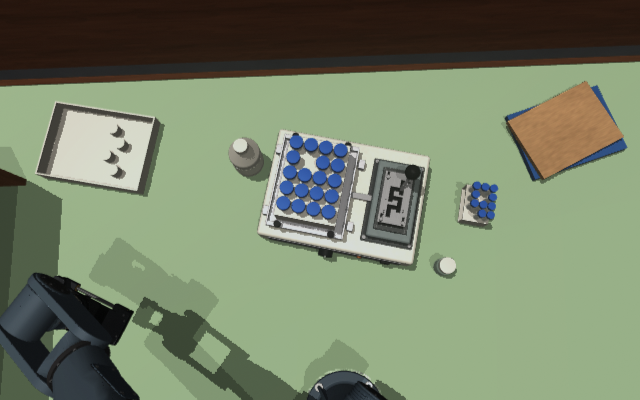

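```bash
cat > h.py <<'E'
from rig import robot, optics
import cv2, numpy as np
from scipy.spatial.transform import Rotation as R
def cam(n): return optics.camera(n)
def ray(c,uv):
    K=c["camera_matrix"]; d=np.array([(uv[0]-K[0,2])/K[0,0],-(uv[1]-K[1,2])/K[1,1],-1.])
    return R.from_quat(c["attitude"]).apply(d)
def onz(c,uv,z):
    d=ray(c,uv); p=np.array(c["position"]); return p+d*(z-p[2])/d[2]
def cloud(c):
    h,w=c["depth"].shape; K=c["camera_matrix"]; u,v=np.meshgrid(np.arange(w),np.arange(h)); D=c["depth"]
    P=np.stack([(u-K[0,2])/K[0,0]*D,-(v-K[1,2])/K[1,1]*D,-D],-1)
    return R.from_quat(c["attitude"]).apply(P.reshape(-1,3)).reshape(h,w,3)+np.array(c["position"])
def proj(c,p):
    q=R.from_quat(c["attitude"]).inv().apply(np.array(p)-np.array(c["position"])); K=c["camera_matrix"]
    return np.array([K[0,2]+K[0,0]*q[0]/-q[2],K[1,2]+K[1,1]*-q[1]/-q[2]])
E
python3 - <<'E'
from h import *
c=cam("top"); im=c["img"]
cv2.imwrite("pics/top1.png",cv2.resize(im[120:280,250:450],None,fx=3.75,fy=3.75,interpolation=cv2.INTER_CUBIC)[:,:,::-1])
P=cloud(c); z=P[...,2]
for n,(a,b) in dict(box=(60,300),).items(): pass
sub=z[120:280,250:450]; print(np.histogram(sub,bins=np.arange(-.01,.3,.01)))
# white/dark top region of machine: heights .05-.26
m=((z>.03)).astype(np.uint8)
n,l,s,ce=cv2.connectedComponentsWithStats(m)
for i in range(1,n):
    if s[i,4]>60: 
        q=P[l==i]; print(s[i],q.min(0).round(3),q.max(0).round(3),np.median(q,0).round(3))
hsv=cv2.cvtColor(im,cv2.COLOR_RGB2HSV)
# knob: highest dark near (412,172)
k=(z>.18)&(im.max(2)<60); k[:, :395]=0;k[:,430:]=0;k[:150]=0;k[195:]=0
q=P[k]; v,u=np.nonzero(k); print("knob",k.sum(),u.mean(),v.mean(),q.mean(0),q.max(0))
E
```

```text
(array([7281, 6398,   43,   52,   81,  110,  116,  183,  409, 4045, 1663,
        668, 1238, 2168, 1270,  729,   47,   45,   49, 1656,  293,   51,
        132, 2595,  531,    0,    0,    0,    0,    0]), array([-0.01,  0.  ,  0.01,  0.02,  0.03,  0.04,  0.05,  0.06,  0.07,
        0.08,  0.09,  0.1 ,  0.11,  0.12,  0.13,  0.14,  0.15,  0.16,
        0.17,  0.18,  0.19,  0.2 ,  0.21,  0.22,  0.23,  0.24,  0.25,
        0.26,  0.27,  0.28,  0.29]))
[ 506   81  118   99 6185] [ 0.288 -0.805  0.03 ] [0.879 0.048 1.441] [ 0.736 -0.647  0.04 ]
[  35  101  122   92 1247] [0.288 0.048 0.03 ] [0.876 0.848 1.441] [0.75  0.692 0.045]
[107 123  12  12 104] [0.775 0.62  0.031] [0.807 0.652 0.044] [0.79  0.636 0.038]
[  257   129   173   137 17591] [ 0.288 -0.255  0.03 ] [0.753 0.215 1.441] [ 0.539 -0.018  0.125]
[113 138  13  11 107] [0.729 0.598 0.03 ] [0.762 0.632 0.044] [0.745 0.614 0.038]
[228 138  35  37 982] [0.288 0.048 0.03 ] [0.725 0.288 1.441] [0.668 0.237 0.119]
[100 149  13  12 111] [0.288 0.048 0.03 ] [0.728 0.669 1.441] [0.712 0.651 0.038]
[107 164  12  12 109] [0.651 0.614 0.031] [0.683 0.648 0.046] [0.666 0.631 0.038]
[  0 169  21  16 229] [0.636 0.893 0.03 ] [0.658 0.949 0.125] [0.642 0.9   0.071]
[ 460  182   38   44 1226] [ 0.288 -0.42   0.03 ] [0.586 0.048 1.441] [ 0.524 -0.374  0.092]
[435 257  21  19 299] [ 0.288 -0.305  0.03 ] [0.392 0.048 1.441] [ 0.366 -0.277  0.074]
[    0   273   140   127 11960] [0.151 0.048 0.22 ] [0.355 0.625 1.441] [0.237 0.482 0.583]
[318 381  69  19 811] [ 0.038 -0.083  0.03 ] [0.288 0.066 1.441] [ 0.086 -0.011  0.279]
knob 189 412.14814814814815 172.2116402116402 [ 0.58029559 -0.17714255  0.23939998] [0.60267299 0.04800238 1.44120751]
```

View pics/top1.png

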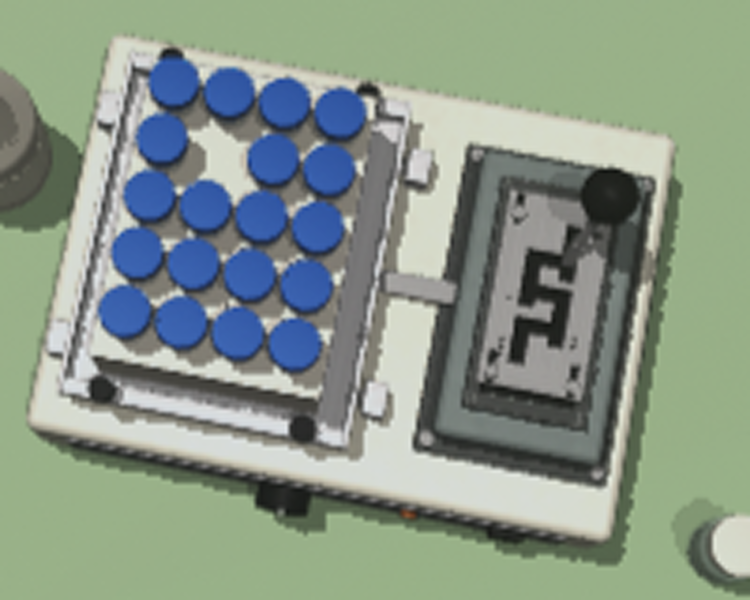

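Run:
```python
from h import *
c=cam("top")
cor=[(115,38),(675,138),(610,540),(30,425)] # BL, BR, FR, FL
px=[(u/3.75+250-.37,v/3.75+120-.37) for u,v in cor]
P=cloud(c); print("white top z",np.median(P[190:200,355:360,2]), P[240,350], P[165,350])
for z in (.085,.09):
    W=np.array([onz(c,p,z) for p in px]); print(z,[np.linalg.norm(W[i]-W[(i+1)%4]).round(4) for i in range(4)], W.mean(0))
rp=[(470,148),(655,178),(605,480),(417,445)]
for p in rp: print("cover",onz(c,(p[0]/3.75+249.63,p[1]/3.75+119.63),.115))
xa=(W[0]+W[1]-W[2]-W[3]); ya=W[0]+W[3]-W[1]-W[2]
print("yaw",np.arctan2(xa[1],xa[0]),np.arctan2(-ya[0],ya[1]))
pl=[(507,177),(612,195),(577,400),(475,383)]
Q=np.array([onz(c,(p[0]/3.75+249.63,p[1]/3.75+119.63),.140) for p in pl]);print("plate",[np.linalg.norm(Q[i]-Q[(i+1)%4]).round(4) for i in range(4)],Q.mean(0))
xa=(Q[0]+Q[1]-Q[2]-Q[3]);print(np.arctan2(xa[1],xa[0]))
yaw=np.arctan2((W[0]+W[1]-W[2]-W[3])[1],(W[0]+W[1]-W[2]-W[3])[0]); Rz=R.from_euler('z',yaw); O=W.mean(0);O[2]=0
print("plate in shaker",Rz.inv().apply(Q-O), Rz.inv().apply(Q-O).mean(0))
a,b=.30,-.10
K=np.array([0,-.13,.02])+.205*np.array([np.cos(b)*np.sin(a),np.sin(b),np.cos(b)*np.cos(a)])
print("knob pred",O+Rz.apply(K)); print("knob seen",onz(c,(412.15,172.2),K[2]))
m=(c["img"].max(2)<60); m[:,:395]=0;m[:,430:]=0;m[:155]=0;m[190:]=0
print(P[m][np.argsort(P[m][:,2])][100:-3][::15])
s=cam("scene"); cv2.imwrite("pics/s1.png",cv2.resize(s["img"][190:300,200:300],None,fx=6,fy=5.4)[:,:,::-1])
```

```text
white top z 0.10131790354520409 [ 0.43986262 -0.03109358  0.08794302] [ 0.63588703 -0.0383267   0.11549611]
0.085 [np.float64(0.4135), np.float64(0.2941), np.float64(0.4132), np.float64(0.2919)] [ 0.56282842 -0.021735    0.085     ]
0.09 [np.float64(0.412), np.float64(0.2931), np.float64(0.4117), np.float64(0.2908)] [ 0.56181336 -0.0214779   0.09      ]
cover [ 0.64981166 -0.10510976  0.115     ]
cover [ 0.62334072 -0.23345961  0.115     ]
cover [ 0.41238694 -0.18422713  0.115     ]
cover [ 0.4403421  -0.05752337  0.115     ]
yaw -0.22645899060470423 -0.2243346152740109
plate [np.float64(0.0729), np.float64(0.1453), np.float64(0.0693), np.float64(0.1461)] [ 0.54255508 -0.14646916  0.14      ]
-0.2180088751494771
plate in shaker [[ 0.08160343 -0.08905918  0.14      ]
 [ 0.08265605 -0.16195782  0.14      ]
 [-0.06262762 -0.16139736  0.14      ]
 [-0.0644418  -0.09208147  0.14      ]] [ 0.00929751 -0.12612396  0.14      ]
knob pred [ 0.58676943 -0.18163633  0.21486558]
knob seen [ 0.58630149 -0.18197105  0.21486558]
[[ 0.59884679 -0.16970989  0.2185519 ]
 [ 0.57018365 -0.1793013   0.22197422]
 [ 0.57922407 -0.19161174  0.22389472]
 [ 0.57172835 -0.18364724  0.22524806]
 [ 0.5741815  -0.17641784  0.22639822]
 [ 0.59818102 -0.18980398  0.2279134 ]
 [ 0.59280706 -0.19406733  0.22883936]
 [ 0.59074184 -0.17208944  0.2302341 ]
 [ 0.58055717 -0.1736646   0.23107756]
 [ 0.58008856 -0.17575778  0.23266594]
 [ 0.58679172 -0.18796791  0.23378702]
 [ 0.58901556 -0.18060773  0.23577897]]
```

View pics/s1.png

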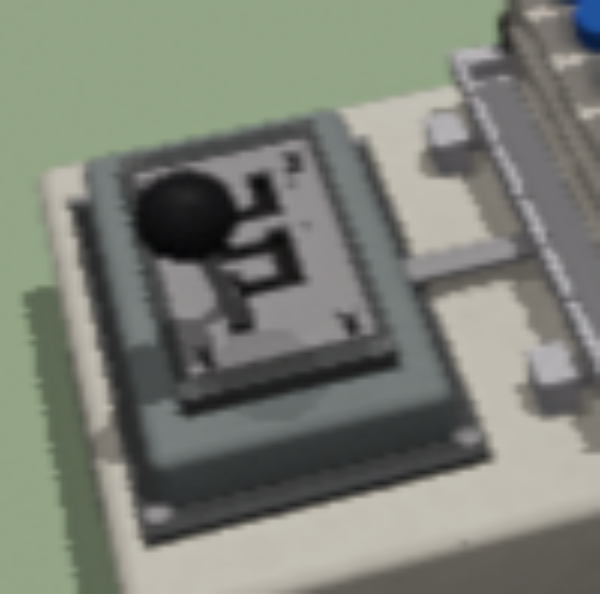

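```bash
python3 -m inch '[{"az":-0.1225,"dz":-48,"gripper":100},{"az":-0.1225,"dz":-48},{"dx":-20,"dy":-40},{"dx":-28,"dy":-40},{"dx":-28,"dy":-40},{"dx":-28,"dy":-40},{"dx":-28,"dy":-40},{"dx":-28,"dy":-40}]' 20; python3 -m inch '[{"dx":-28,"dy":-40},{"dx":-28,"dy":-40},{"dx":-28,"dy":-40},{"dx":-28,"dy":-40},{"dx":-28,"dy":-40},{"dx":-28,"dy":-40},{"dx":0,"dy":-40},{"dx":0,"dy":-40}]'
```

```text
invalid input
invalid input
```

```bash
python3 -m inch '[{"ax":0,"ay":0,"az":-0.1225,"dx":0,"dy":0,"dz":-48,"gripper":100},{"ax":0,"ay":0,"az":-0.1225,"dx":0,"dy":0,"dz":-48,"gripper":100}]' 20
```

```text
time: 0.45
position: [0.2822, 0.5563, 0.3176]
tool_rot: [0.11, 0.994, -0.002, -0.001]
ft_force: [0.6, 1.2, 0.7]
grip_width: 0.0874
```

```bash
python3 -m inch '[{"ax":0,"ay":0,"az":0,"dx":-28,"dy":-40,"dz":0,"gripper":100},{"ax":0,"ay":0,"az":0,"dx":-28,"dy":-40,"dz":0,"gripper":100},{"ax":0,"ay":0,"az":0,"dx":-28,"dy":-40,"dz":0,"gripper":100},{"ax":0,"ay":0,"az":0,"dx":-28,"dy":-40,"dz":0,"gripper":100},{"ax":0,"ay":0,"az":0,"dx":-28,"dy":-40,"dz":0,"gripper":100},{"ax":0,"ay":0,"az":0,"dx":-28,"dy":-40,"dz":0,"gripper":100},{"ax":0,"ay":0,"az":0,"dx":-28,"dy":-40,"dz":0,"gripper":100},{"ax":0,"ay":0,"az":0,"dx":-28,"dy":-40,"dz":0,"gripper":100}]'
python3 -m inch '[{"ax":0,"ay":0,"az":0,"dx":-20,"dy":-45,"dz":0,"gripper":100},{"ax":0,"ay":0,"az":0,"dx":-20,"dy":-45,"dz":0,"gripper":100},{"ax":0,"ay":0,"az":0,"dx":-20,"dy":-45,"dz":0,"gripper":100},{"ax":0,"ay":0,"az":0,"dx":-20,"dy":-45,"dz":0,"gripper":100},{"ax":0,"ay":0,"az":0,"dx":-20,"dy":-45,"dz":0,"gripper":100},{"ax":0,"ay":0,"az":0,"dx":-20,"dy":-45,"dz":0,"gripper":100},{"ax":0,"ay":0,"az":0,"dx":-20,"dy":-45,"dz":0,"gripper":100}]'
python3 - <<'E'
from h import *
c=cam("wrist"); cv2.imwrite("pics/w0.png",c["img"][:,:,::-1]); o=robot.get_obs(); print(o["time"],o["position"],o["ft_force"],c["position"],c["attitude"])
E
```

```text
time: 1.25
position: [0.4302, 0.1936, 0.3187]
tool_rot: [0.112, 0.994, 0.0, 0.0]
ft_force: [0.4, 0.2, 0.5]
grip_width: 0.0867
time: 1.95
position: [0.4961, -0.1449, 0.3187]
tool_rot: [0.112, 0.994, 0.0, 0.0]
ft_force: [0.9, -0.3, -0.2]
grip_width: 0.0872
2.0 [ 0.4987166  -0.15334273  0.31874254] [ 3.69713786 -4.89003571  1.28588566] [ 0.43012311 -0.12875063  0.48045993] [-0.09679595 -0.07773876  0.6181108   0.77622566]
```

View pics/w0.png

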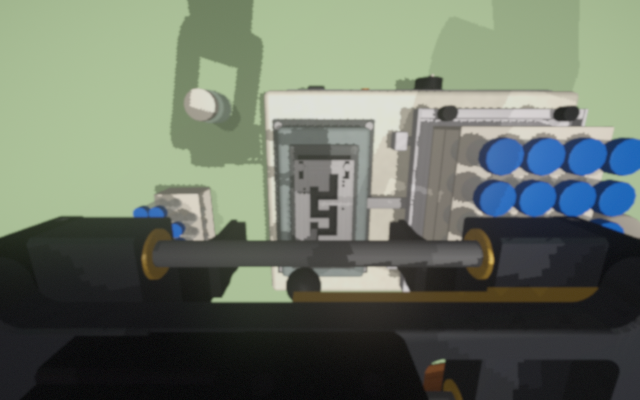

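Run:
```python
from h import *
c=cam("wrist"); im=c["img"][135:285,245:400]
cv2.imwrite("pics/w1.png",cv2.resize(im,None,fx=4,fy=4,interpolation=cv2.INTER_CUBIC)[:,:,::-1])
O=np.array([.5624,-.0216,0]);Rz=R.from_euler('z',-.225)
def gate(p): return Rz.inv().apply(onz(c,p,.14)-O)+[0,.13,0]
def px(x,y,z=.14): return proj(c,O+Rz.apply([x,y-.13,z]))
for n,p in dict(c1=(.024,0),c2=(0,0),c3=(-.024,0),n3=(-.046,.012)).items(): print(n,px(*p), (px(*p)-[245,135])*4)
for p in [(295,158),(355,158),(333,175)]: print(p,gate(p))
# plate orientation: bright-plate mask edges
g=cv2.cvtColor(c["img"],cv2.COLOR_RGB2GRAY)
for y in (-.012,.012):
    xs=np.arange(-.075,.04,.002); print(y,[(round(x*1e3),int(g[int(round(px(x,y)[1])),int(round(px(x,y)[0]))])) for x in xs])
```

```text
c1 [327.39371813 223.80355599] [329.57487253 355.21422395]
c2 [327.46965936 205.77281593] [329.87863744 283.09126373]
c3 [327.54822558 187.11882456] [330.1929023  208.47529825]
n3 [337.51062673 169.40478114] [370.04250693 137.61912457]
(295, 158) [-0.06004315 -0.03928857  0.14      ]
(355, 158) [-0.05973637  0.03281798  0.14      ]
(333, 175) [-0.03913438  0.00658817  0.14      ]
-0.012 [(-75, 83), (-73, 82), (-71, 79), (-69, 71), (-67, 63), (-65, 70), (-63, 92), (-61, 124), (-59, 128), (-57, 127), (-55, 127), (-53, 127), (-51, 126), (-49, 128), (-47, 126), (-45, 125), (-43, 125), (-41, 125), (-39, 126), (-37, 124), (-35, 124), (-33, 124), (-31, 96), (-29, 77), (-27, 68), (-25, 66), (-23, 67), (-21, 68), (-19, 69), (-17, 78), (-15, 81), (-13, 80), (-11, 80), (-9, 81), (-7, 80), (-5, 80), (-3, 81), (-1, 80), (1, 80), (3, 80), (5, 77), (7, 76), (9, 112), (11, 143), (13, 157), (15, 141), (17, 87), (19, 80), (21, 79), (23, 78), (25, 93), (27, 99), (29, 103), (31, 104), (33, 105), (35, 100), (37, 99), (39, 97)]
0.012 [(-75, 116), (-73, 114), (-71, 107), (-69, 90), (-67, 71), (-65, 84), (-63, 127), (-61, 182), (-59, 187), (-57, 187), (-55, 188), (-53, 189), (-51, 187), (-49, 186), (-47, 151), (-45, 133), (-43, 116), (-41, 115), (-39, 115), (-37, 114), (-35, 113), (-33, 113), (-31, 113), (-29, 113), (-27, 108), (-25, 98), (-23, 69), (-21, 66), (-19, 65), (-17, 63), (-15, 76), (-13, 147), (-11, 162), (-9, 165), (-7, 155), (-5, 106), (-3, 90), (-1, 72), (1, 61), (3, 60), (5, 61), (7, 60), (9, 66), (11, 74), (13, 79), (15, 78), (17, 74), (19, 71), (21, 70), (23, 67), (25, 59), (27, 59), (29, 57), (31, 56), (33, 73), (35, 144), (37, 157), (39, 160)]
```

View pics/w1.png

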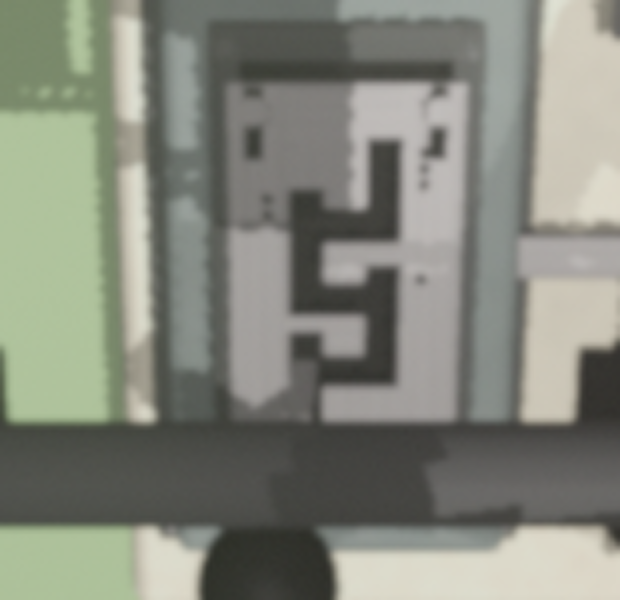

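```bash
python3 -m inch '[{"ax":0,"ay":0,"az":0,"dx":-46,"dy":-4,"dz":0,"gripper":100},{"ax":0,"ay":0,"az":0,"dx":-45,"dy":-4,"dz":0,"gripper":100},{"ax":0,"ay":0,"az":0,"dx":0,"dy":0,"dz":20,"gripper":100},{"ax":0,"ay":0,"az":0,"dx":0,"dy":0,"dz":0,"gripper":100}]'
python3 - <<'E'
from h import *
c=cam("wrist"); cv2.imwrite("pics/w2.png",c["img"][:,:,::-1]); 
t=cam("top"); cv2.imwrite("pics/t2.png",cv2.resize(t["img"][120:280,330:490],None,fx=3.75,fy=3.75)[:,:,::-1])
o=robot.get_obs(); print(o["time"],o["position"],o["ft_force"])
E
```

```text
time: 2.45
position: [0.582, -0.1698, 0.2954]
tool_rot: [0.112, 0.994, 0.001, -0.003]
ft_force: [-0.9, 0.3, -0.2]
grip_width: 0.0873
2.55 [ 0.58211439 -0.16991217  0.2979159 ] [ 0.18491728  0.74125008 -0.22311551]
```

View pics/w2.png

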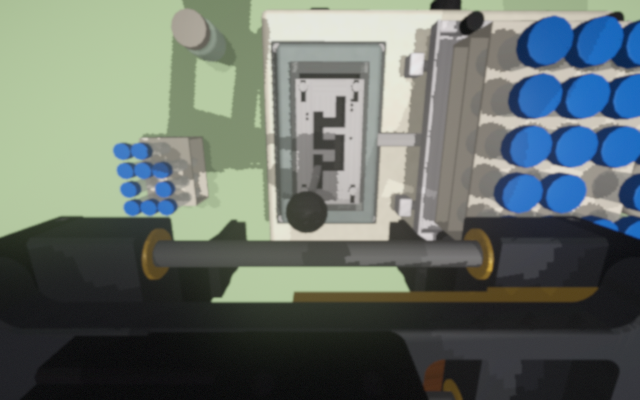

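View pics/t2.png

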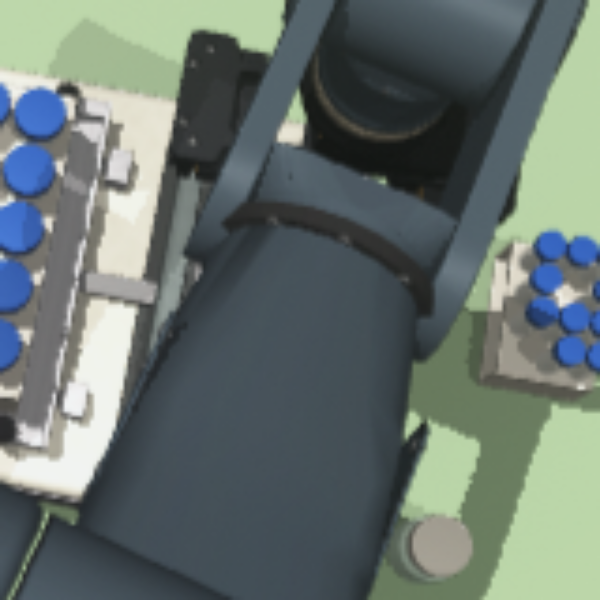

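Run:
```python
from h import *
c=cam("wrist"); im=c["img"]
m=(im.max(2)<50).astype(np.uint8); m[:185]=0;m[236:]=0;m[:,:280]=0;m[:,335:]=0
m=cv2.morphologyEx(m,cv2.MORPH_OPEN,np.ones((9,9),np.uint8))
cs,_=cv2.findContours(m,0,1); k=max(cs,key=cv2.contourArea); (u,v),r=cv2.minEnclosingCircle(k); print(u,v,r)
p=onz(c,(u,v),.2149); print("knob",p,"radius mm",r/c["camera_matrix"][0,0]*(c["position"][2]-.215)*1e3)
O=np.array([.5624,-.0216,0]);Rz=R.from_euler('z',-.225)
print("knob rel pivot",Rz.inv().apply(p-O)+[0,.13,0], "tcp->knob tool", robot.get_obs()["position"])
a,b=.3,-.1
cv2.imwrite("pics/w3.png",cv2.resize(im[60:240,260:400],None,fx=4,fy=3.3,interpolation=cv2.INTER_CUBIC)[:,:,::-1])
def px(x,y,z=.14): return proj(c,O+Rz.apply([x,y-.13,z]))
g=cv2.cvtColor(im,cv2.COLOR_RGB2GRAY)
for y in (-.008,.016):
    xs=np.arange(-.075,.04,.002); print(y,[(round(x*1e3),int(g[int(round(px(x,y)[1])),int(round(px(x,y)[0]))])) for x in xs])
for x in (-.035,-.01): print(x,[(y,int(g[int(round(px(x,y/1e3)[1])),int(round(px(x,y/1e3)[0]))])) for y in range(-45,46,2)])
```

```text
Traceback (most recent call last):
ValueError: max() iterable argument is empty
```

Run:
```python
from h import *
c=cam("wrist"); im=c["img"]; np.save("w3.npy",c,allow_pickle=True)
m=(im.max(2)<75).astype(np.uint8); m[:185]=0;m[236:]=0;m[:,:280]=0;m[:,335:]=0
print(im[212,296:318].max(1), im[185:238,306].max(1))
m=cv2.morphologyEx(m,cv2.MORPH_OPEN,np.ones((9,9),np.uint8))
cs,_=cv2.findContours(m,0,1); k=max(cs,key=cv2.contourArea); (u,v),r=cv2.minEnclosingCircle(k); print(u,v,r)
p=onz(c,(u,v),.2149); print("knob",p,"radius mm",r/c["camera_matrix"][0,0]*(c["position"][2]-.215)*1e3)
O=np.array([.5624,-.0216,0]);Rz=R.from_euler('z',-.225)
print("knob rel pivot",Rz.inv().apply(p-O)+[0,.13,0], "tcp->knob tool", robot.get_obs()["position"])
cv2.imwrite("pics/w3.png",cv2.resize(im[60:240,260:400],None,fx=4,fy=3.3,interpolation=cv2.INTER_CUBIC)[:,:,::-1])
def px(x,y,z=.14): return proj(c,O+Rz.apply([x,y-.13,z]))
g=cv2.cvtColor(im,cv2.COLOR_RGB2GRAY)
for y in (-.008,.016):
    xs=np.arange(-.075,.04,.002); print(y,[(round(x*1e3),int(g[int(round(px(x,y)[1])),int(round(px(x,y)[0]))])) for x in xs])
for x in (-.035,-.01): print(x,[(y,int(g[int(round(px(x,y/1e3)[1])),int(round(px(x,y/1e3)[0]))])) for y in range(-45,46,2)])
```

```text
[64 62 64 64 64 65 64 64 65 63 65 65 64 62 64 63 63 61 60 60 60 61] [107 119 126 119  93  69  62  60  61  62  63  63  65  63  64  65  65  66
  67  66  67  66  68  69  68  66  65  65  64  66  65  63  63  64  66  66
  63  63  61  62  61  62  63  66  90 146 192 210 213 214 214 214 215]
306.44805908203125 208.467529296875 20.055952072143555
knob [ 0.58677388 -0.17989742  0.2149    ] radius mm 17.438177514817205
knob rel pivot [ 0.05907667 -0.01886943  0.2149    ] tcp->knob tool [ 0.58264582 -0.17032376  0.29936612]
-0.008 [(-75, 115), (-73, 115), (-71, 115), (-69, 108), (-67, 68), (-65, 63), (-63, 173), (-61, 196), (-59, 199), (-57, 198), (-55, 199), (-53, 200), (-51, 198), (-49, 200), (-47, 200), (-45, 200), (-43, 200), (-41, 200), (-39, 200), (-37, 199), (-35, 200), (-33, 199), (-31, 185), (-29, 93), (-27, 67), (-25, 68), (-23, 69), (-21, 68), (-19, 68), (-17, 69), (-15, 68), (-13, 69), (-11, 66), (-9, 61), (-7, 61), (-5, 62), (-3, 61), (-1, 61), (1, 61), (3, 60), (5, 61), (7, 60), (9, 66), (11, 118), (13, 134), (15, 107), (17, 64), (19, 61), (21, 61), (23, 61), (25, 61), (27, 67), (29
[... 1043 characters left out ...]
 69), (15, 68), (17, 65), (19, 65), (21, 139), (23, 195), (25, 196), (27, 184), (29, 169), (31, 196), (33, 200), (35, 201), (37, 197), (39, 179), (41, 149), (43, 118), (45, 131)]
-0.01 [(-45, 166), (-43, 166), (-41, 163), (-39, 136), (-37, 111), (-35, 115), (-33, 150), (-31, 177), (-29, 196), (-27, 196), (-25, 197), (-23, 196), (-21, 195), (-19, 196), (-17, 196), (-15, 189), (-13, 123), (-11, 77), (-9, 64), (-7, 64), (-5, 67), (-3, 146), (-1, 181), (1, 197), (3, 196), (5, 192), (7, 196), (9, 198), (11, 198), (13, 199), (15, 199), (17, 200), (19, 200), (21, 200), (23, 201), (25, 200), (27, 199), (29, 201), (31, 201), (33, 199), (35, 200), (37, 197), (39, 179), (41, 150), (43, 119), (45, 134)]
```

View pics/w3.png

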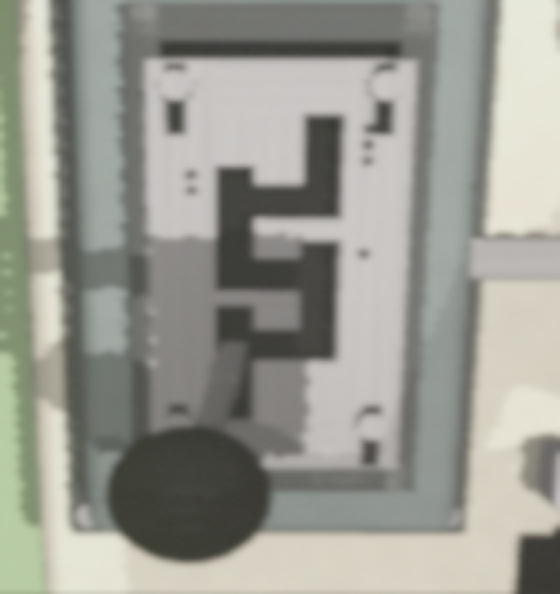

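```bash
python3 -m inch '[{"ax":0,"ay":0,"az":0,"dx":-6.3,"dy":-7.3,"dz":10,"gripper":100},{"ax":0,"ay":0,"az":0,"dx":0,"dy":0,"dz":31,"gripper":100},{"ax":0,"ay":0,"az":0,"dx":0,"dy":0,"dz":31,"gripper":100},{"ax":0,"ay":0,"az":0,"dx":0,"dy":0,"dz":30,"gripper":100},{"ax":0,"ay":0,"az":0,"dx":0,"dy":0,"dz":0,"gripper":100},{"ax":0,"ay":0,"az":0,"dx":0,"dy":0,"dz":0,"gripper":100}]' 8
python3 - <<'E'
from h import *
c=cam("wrist"); cv2.imwrite("pics/w4.png",c["img"][:,:,::-1]); o=robot.get_obs(); print(o["time"],o["position"],o["ft_force"])
E
```

```text
time: 3.25
position: [0.5878, -0.1799, 0.1968]
tool_rot: [0.112, 0.994, -0.0, -0.0]
ft_force: [0.7, 1.1, 1.6]
grip_width: 0.0872
3.3 [ 0.58858007 -0.18021441  0.19792192] [-0.65391687 -0.84250498  0.42232466]
```

View pics/w4.png

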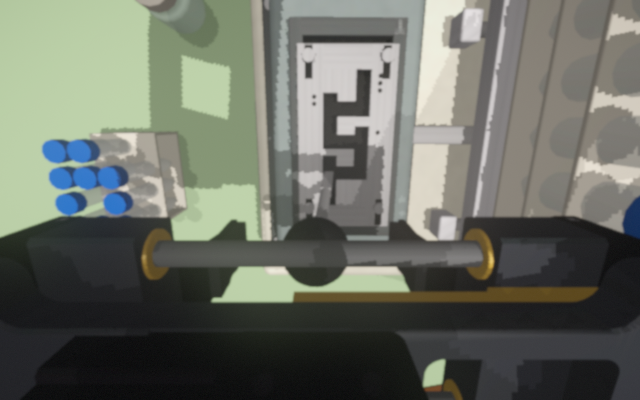

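```bash
python3 -m inch '[{"ax":0,"ay":0,"az":0,"dx":0,"dy":0,"dz":0,"gripper":30},{"ax":0,"ay":0,"az":0,"dx":0,"dy":0,"dz":0,"gripper":30},{"ax":0,"ay":0,"az":0,"dx":0,"dy":0,"dz":0,"gripper":30},{"ax":0,"ay":0,"az":0,"dx":0,"dy":0,"dz":0,"gripper":30},{"ax":0,"ay":0,"az":0,"dx":0,"dy":0,"dz":0,"gripper":30}]' 8; python3 -m inch '[{"ax":0,"ay":0,"az":0,"dx":0,"dy":0,"dz":0,"gripper":30},{"ax":0,"ay":0,"az":0,"dx":0,"dy":0,"dz":0,"gripper":30}]' 8
```

```text
time: 3.8
position: [0.5877, -0.1795, 0.1969]
tool_rot: [0.112, 0.994, -0.0, 0.0]
ft_force: [-0.8, 0.2, 0.2]
grip_width: 0.0548
time: 4.0
position: [0.5876, -0.1796, 0.1966]
tool_rot: [0.112, 0.994, -0.0, -0.0]
ft_force: [-0.8, -2.4, 1.5]
grip_width: 0.0389
```

```bash
python3 -m inch '[{"ax":0,"ay":0,"az":0,"dx":0,"dy":0,"dz":0,"gripper":30},{"ax":0,"ay":0,"az":0,"dx":0,"dy":0,"dz":0,"gripper":30},{"ax":0,"ay":0,"az":0,"dx":0,"dy":0,"dz":0,"gripper":30}]' 10; python3 -c "
from h import *
o=robot.get_obs();print(o['ft_force'],o['moment'],o['position'])"
```

```text
time: 4.3
position: [0.5876, -0.18, 0.1966]
tool_rot: [0.112, 0.994, -0.0, 0.0]
ft_force: [-0.2, -1.8, 0.1]
grip_width: 0.0374
[-0.2035048  -1.75347843  0.13441766] [-0.38078893  0.2162747   0.04304546] [ 0.58760188 -0.17998154  0.19662435]
```

```bash
python3 -m inch '[{"ax":0,"ay":0,"az":0,"dx":2.5,"dy":0,"dz":-0.7,"gripper":30},{"ax":0,"ay":0,"az":0,"dx":2.5,"dy":0,"dz":-0.7,"gripper":30},{"ax":0,"ay":0,"az":0,"dx":2.5,"dy":0,"dz":-0.7,"gripper":30},{"ax":0,"ay":0,"az":0,"dx":2.5,"dy":0,"dz":-0.6,"gripper":30},{"ax":0,"ay":0,"az":0,"dx":2.5,"dy":0,"dz":-0.6,"gripper":30},{"ax":0,"ay":0,"az":0,"dx":2.5,"dy":0,"dz":-0.6,"gripper":30},{"ax":0,"ay":0,"az":0,"dx":0,"dy":0,"dz":0,"gripper":30},{"ax":0,"ay":0,"az":0,"dx":0,"dy":0,"dz":0,"gripper":30}]'
cat >> h.py <<'E'
def st():
    o=robot.get_obs(); Rz=R.from_euler('z',-.225); O=np.array([.5624,-.0216,0])
    p=Rz.inv().apply(o['position']-O)+[0,.13,.019-.02]; f=Rz.inv().apply(o['ft_force'])
    print("t",round(o['time'],2),"knob rel pivot mm",(p*1e3).round(1),"slot x",round(118.5*p[0]/p[2],1),"F shaker",f.round(1),"grip",round(o['grip_width']*1e3,1))
E
python3 -c "
from h import *
st()"
```

```text
time: 5.1
position: [0.5726, -0.176, 0.2007]
tool_rot: [0.112, 0.994, 0.0, -0.0]
ft_force: [-1.2, -2.2, 2.2]
grip_width: 0.0367
t 5.1 knob rel pivot mm [ 44.3 -18.2 199.7] slot x 26.3 F shaker [-0.6 -2.4  2.2] grip 36.7
```

```bash
python3 -m inch '[{"ax":0,"ay":0,"az":0,"dx":2,"dy":0,"dz":-0.4,"gripper":30},{"ax":0,"ay":0,"az":0,"dx":2,"dy":0,"dz":-0.4,"gripper":30},{"ax":0,"ay":0,"az":0,"dx":2,"dy":0,"dz":-0.4,"gripper":30},{"ax":0,"ay":0,"az":0,"dx":0,"dy":0,"dz":0,"gripper":30}]'; python3 -c "
from h import *
st()"
python3 -m inch '[{"ax":0,"ay":0,"az":0,"dx":1.5,"dy":0,"dz":-0.3,"gripper":30},{"ax":0,"ay":0,"az":0,"dx":1.5,"dy":0,"dz":-0.3,"gripper":30},{"ax":0,"ay":0,"az":0,"dx":0,"dy":0,"dz":0,"gripper":30}]'; python3 -c "
from h import *
st()"
```

```text
time: 5.5
position: [0.567, -0.1747, 0.2018]
tool_rot: [0.112, 0.994, 0.0, -0.0]
ft_force: [0.6, -1.4, 1.4]
grip_width: 0.0374
t 5.5 knob rel pivot mm [ 38.6 -18.2 200.8] slot x 22.8 F shaker [ 0.9 -1.3  1.4] grip 37.4
time: 5.8
position: [0.564, -0.1741, 0.2024]
tool_rot: [0.112, 0.994, 0.0, -0.0]
ft_force: [0.5, -2.1, 1.0]
grip_width: 0.0374
t 5.8 knob rel pivot mm [ 35.6 -18.3 201.4] slot x 21.0 F shaker [ 0.9 -1.9  1. ] grip 37.4
```

```bash
for i in 1 ; do python3 -m inch '[{"ax":0,"ay":0,"az":0,"dx":1.5,"dy":0,"dz":-0.3,"gripper":30},{"ax":0,"ay":0,"az":0,"dx":0,"dy":0,"dz":0,"gripper":30}]' >/dev/null; python3 -c "
from h import *
st()"; done
python3 -m inch '[{"ax":0,"ay":0,"az":0,"dx":1.5,"dy":0,"dz":-0.3,"gripper":30},{"ax":0,"ay":0,"az":0,"dx":0,"dy":0,"dz":0,"gripper":30}]' >/dev/null; python3 -c "
from h import *
st()"
```

```text
t 6.0 knob rel pivot mm [ 34.1 -18.2 201.6] slot x 20.1 F shaker [ 0.7 -1.4  0.8] grip 37.2
t 6.2 knob rel pivot mm [ 32.6 -18.3 201.9] slot x 19.1 F shaker [ 0.9 -2.6  0.7] grip 36.9
```

```bash
python3 -m inch '[{"ax":0,"ay":0,"az":0,"dx":1.5,"dy":0,"dz":-0.25,"gripper":30},{"ax":0,"ay":0,"az":0,"dx":0,"dy":0,"dz":0,"gripper":30}]' >/dev/null; python3 -c "
from h import *
st()"
python3 -m inch '[{"ax":0,"ay":0,"az":0,"dx":1.5,"dy":0,"dz":-0.25,"gripper":30},{"ax":0,"ay":0,"az":0,"dx":0,"dy":0,"dz":0,"gripper":30}]' >/dev/null; python3 -c "
from h import *
st()"
python3 -m inch '[{"ax":0,"ay":0,"az":0,"dx":1.5,"dy":0,"dz":-0.25,"gripper":30},{"ax":0,"ay":0,"az":0,"dx":0,"dy":0,"dz":0,"gripper":30}]' >/dev/null; python3 -c "
from h import *
st()"
```

```text
t 6.4 knob rel pivot mm [ 31.8 -18.3 202. ] slot x 18.6 F shaker [ 3.2 -1.4 -1. ] grip 37.2
t 6.6 knob rel pivot mm [ 31.3 -18.3 202.1] slot x 18.4 F shaker [ 6.7 -2.1 -4.2] grip 37.2
t 6.8 knob rel pivot mm [ 30.8 -18.3 202.3] slot x 18.1 F shaker [ 8.7 -1.9 -6.3] grip 37.2
```

```bash
python3 -m inch '[{"ax":0,"ay":0,"az":0,"dx":-4.4,"dy":0,"dz":0.8,"gripper":30},{"ax":0,"ay":0,"az":0,"dx":-5,"dy":0,"dz":1,"gripper":30},{"ax":0,"ay":0,"az":0,"dx":-5,"dy":0,"dz":1,"gripper":30},{"ax":0,"ay":0,"az":0,"dx":-4,"dy":0,"dz":1,"gripper":30},{"ax":0,"ay":0,"az":0,"dx":0,"dy":0,"dz":0,"gripper":30},{"ax":0,"ay":0,"az":0,"dx":0,"dy":0,"dz":0,"gripper":30}]' >/dev/null; python3 -c "
from h import *
st()"
python3 -m inch '[{"ax":0,"ay":0,"az":0,"dx":0,"dy":2,"dz":0,"gripper":30},{"ax":0,"ay":0,"az":0,"dx":0,"dy":2,"dz":-0.1,"gripper":30},{"ax":0,"ay":0,"az":0,"dx":0,"dy":0,"dz":0,"gripper":30},{"ax":0,"ay":0,"az":0,"dx":0,"dy":0,"dz":0,"gripper":30}]' >/dev/null; python3 -c "
from h import *
st()"
```

```text
t 7.4 knob rel pivot mm [ 47.5 -18.4 198.9] slot x 28.3 F shaker [ 2.  -1.8  2.8] grip 37.2
t 7.8 knob rel pivot mm [ 47.1 -14.5 199.2] slot x 28.0 F shaker [ 1.5 -3.7  3.3] grip 37.1
```

```bash
python3 -m inch '[{"ax":0,"ay":0,"az":0,"dx":0,"dy":2,"dz":-0.1,"gripper":30},{"ax":0,"ay":0,"az":0,"dx":0,"dy":2,"dz":-0.1,"gripper":30},{"ax":0,"ay":0,"az":0,"dx":0,"dy":2,"dz":-0.1,"gripper":30},{"ax":0,"ay":0,"az":0,"dx":0,"dy":0,"dz":0,"gripper":30}]' >/dev/null; python3 -c "
from h import *
st()"
```

```text
t 8.2 knob rel pivot mm [ 46.6  -7.9 199.2] slot x 27.7 F shaker [ 1.5 -3.6  3.2] grip 37.2
```

```bash
python3 -m inch '[{"ax":0,"ay":0,"az":0,"dx":0,"dy":3.5,"dz":-0.1,"gripper":30},{"ax":0,"ay":0,"az":0,"dx":0,"dy":3.5,"dz":0,"gripper":30},{"ax":0,"ay":0,"az":0,"dx":0,"dy":3.5,"dz":0,"gripper":30},{"ax":0,"ay":0,"az":0,"dx":0,"dy":3.5,"dz":0.1,"gripper":30},{"ax":0,"ay":0,"az":0,"dx":0,"dy":0,"dz":0,"gripper":30},{"ax":0,"ay":0,"az":0,"dx":0,"dy":0,"dz":0,"gripper":30}]' >/dev/null; python3 -c "
from h import *
st()"
python3 -m inch '[{"ax":0,"ay":0,"az":0,"dx":0,"dy":3.5,"dz":0.1,"gripper":30},{"ax":0,"ay":0,"az":0,"dx":0,"dy":3.5,"dz":0.2,"gripper":30},{"ax":0,"ay":0,"az":0,"dx":0,"dy":3.5,"dz":0.2,"gripper":30},{"ax":0,"ay":0,"az":0,"dx":0,"dy":2.5,"dz":0.2,"gripper":30},{"ax":0,"ay":0,"az":0,"dx":0,"dy":0,"dz":0,"gripper":30},{"ax":0,"ay":0,"az":0,"dx":0,"dy":0,"dz":0,"gripper":30}]' >/dev/null; python3 -c "
from h import *
st()"
```

```text
t 8.8 knob rel pivot mm [ 46.4   6.1 199. ] slot x 27.6 F shaker [ 1.1 -4.2  1.5] grip 37.1
t 9.4 knob rel pivot mm [ 46.5  18.9 198.5] slot x 27.7 F shaker [-0.4 -4.3  4.5] grip 37.1
```

```bash
python3 -m inch '[{"ax":0,"ay":0,"az":0,"dx":0,"dy":2.5,"dz":0.2,"gripper":30},{"ax":0,"ay":0,"az":0,"dx":0,"dy":2.5,"dz":0.2,"gripper":30},{"ax":0,"ay":0,"az":0,"dx":0,"dy":0,"dz":0,"gripper":30}]' >/dev/null; python3 -c "
from h import *
st()"
python3 -m inch '[{"ax":0,"ay":0,"az":0,"dx":2.5,"dy":0,"dz":-0.6,"gripper":30},{"ax":0,"ay":0,"az":0,"dx":2.5,"dy":0,"dz":-0.6,"gripper":30},{"ax":0,"ay":0,"az":0,"dx":0,"dy":0,"dz":0,"gripper":30}]' >/dev/null; python3 -c "
from h import *
st()"
```

```text
t 9.7 knob rel pivot mm [ 46.6  23.9 198. ] slot x 27.9 F shaker [ 1.2 -4.7  2.6] grip 36.9
t 10.0 knob rel pivot mm [ 41.4  23.7 199.2] slot x 24.6 F shaker [ 1.7 -3.5  1.3] grip 36.8
```

```bash
python3 -m inch '[{"ax":0,"ay":0,"az":0,"dx":4.2,"dy":0,"dz":-0.9,"gripper":30},{"ax":0,"ay":0,"az":0,"dx":4.2,"dy":0,"dz":-0.8,"gripper":30},{"ax":0,"ay":0,"az":0,"dx":4.2,"dy":0,"dz":-0.7,"gripper":30},{"ax":0,"ay":0,"az":0,"dx":4.2,"dy":0,"dz":-0.6,"gripper":30},{"ax":0,"ay":0,"az":0,"dx":4.2,"dy":0,"dz":-0.5,"gripper":30},{"ax":0,"ay":0,"az":0,"dx":4.2,"dy":0,"dz":-0.4,"gripper":30},{"ax":0,"ay":0,"az":0,"dx":0,"dy":0,"dz":0,"gripper":30}]' >/dev/null; python3 -c "
from h import *
st()"
python3 -m inch '[{"ax":0,"ay":0,"az":0,"dx":3,"dy":0,"dz":-0.2,"gripper":30},{"ax":0,"ay":0,"az":0,"dx":3,"dy":0,"dz":-0.2,"gripper":30},{"ax":0,"ay":0,"az":0,"dx":3,"dy":0,"dz":-0.2,"gripper":30},{"ax":0,"ay":0,"az":0,"dx":0,"dy":0,"dz":0,"gripper":30},{"ax":0,"ay":0,"az":0,"dx":0,"dy":0,"dz":0,"gripper":30}]' >/dev/null; python3 -c "
from h import *
st()"
```

```text
t 10.7 knob rel pivot mm [ 15.  24. 203.] slot x 8.8 F shaker [-0.7 -4.4  0.1] grip 37.7
t 11.2 knob rel pivot mm [  6.6  23.9 203.5] slot x 3.8 F shaker [-1.2 -4.2 -1.8] grip 37.4
```

```bash
python3 -m inch '[{"ax":0,"ay":0,"az":0,"dx":2.5,"dy":0,"dz":0,"gripper":30},{"ax":0,"ay":0,"az":0,"dx":2.5,"dy":0,"dz":0,"gripper":30},{"ax":0,"ay":0,"az":0,"dx":2,"dy":0,"dz":0,"gripper":30},{"ax":0,"ay":0,"az":0,"dx":0,"dy":0,"dz":0,"gripper":30},{"ax":0,"ay":0,"az":0,"dx":0,"dy":0,"dz":0,"gripper":30}]' >/dev/null; python3 -c "
from h import *
st()"
python3 -m inch '[{"ax":0,"ay":0,"az":0,"dx":1.5,"dy":0,"dz":0,"gripper":30},{"ax":0,"ay":0,"az":0,"dx":1.5,"dy":0,"dz":0,"gripper":30},{"ax":0,"ay":0,"az":0,"dx":0,"dy":0,"dz":0,"gripper":30}]' >/dev/null; python3 -c "
from h import *
st()"
python3 -m inch '[{"ax":0,"ay":0,"az":0,"dx":1.5,"dy":0,"dz":0,"gripper":30},{"ax":0,"ay":0,"az":0,"dx":0,"dy":0,"dz":0,"gripper":30}]' >/dev/null; python3 -c "
from h import *
st()"
```

```text
t 11.7 knob rel pivot mm [1.000e-01 2.370e+01 2.037e+02] slot x 0.1 F shaker [ 0.4 -4.3 -2.6] grip 37.0
t 12.0 knob rel pivot mm [ -2.7  23.7 203.8] slot x -1.5 F shaker [ 0.7 -3.3 -4.7] grip 36.9
t 12.2 knob rel pivot mm [ -4.2  23.7 203.8] slot x -2.4 F shaker [ 0.5 -4.3 -3.8] grip 37.3
```

```bash
python3 -m inch '[{"ax":0,"ay":0,"az":0,"dx":1.5,"dy":0,"dz":0.3,"gripper":30},{"ax":0,"ay":0,"az":0,"dx":0,"dy":0,"dz":0.3,"gripper":30}]' >/dev/null; python3 -c "
from h import *
st()"
python3 -m inch '[{"ax":0,"ay":0,"az":0,"dx":1.5,"dy":0,"dz":0.3,"gripper":30},{"ax":0,"ay":0,"az":0,"dx":0,"dy":0,"dz":0,"gripper":30}]' >/dev/null; python3 -c "
from h import *
st()"
python3 -m inch '[{"ax":0,"ay":0,"az":0,"dx":1.5,"dy":0,"dz":0,"gripper":30},{"ax":0,"ay":0,"az":0,"dx":0,"dy":0,"dz":0,"gripper":30}]' >/dev/null; python3 -c "
from h import *
st()"
```

```text
t 12.4 knob rel pivot mm [ -5.4  23.7 203.6] slot x -3.1 F shaker [-0.3 -3.6  0.7] grip 36.8
t 12.6 knob rel pivot mm [ -6.4  23.7 203.6] slot x -3.8 F shaker [ 0.3 -4.1  1. ] grip 37.1
t 12.8 knob rel pivot mm [ -6.8  23.6 203.6] slot x -3.9 F shaker [ 3.1 -3.6 -1.1] grip 37.4
```

```bash
python3 -m inch '[{"ax":0,"ay":0,"az":0,"dx":-4,"dy":0,"dz":0,"gripper":30},{"ax":0,"ay":0,"az":0,"dx":-5,"dy":0,"dz":0,"gripper":30},{"ax":0,"ay":0,"az":0,"dx":-5,"dy":0,"dz":0,"gripper":30},{"ax":0,"ay":0,"az":0,"dx":0,"dy":0,"dz":0,"gripper":30},{"ax":0,"ay":0,"az":0,"dx":0,"dy":0,"dz":0,"gripper":30}]' >/dev/null; python3 -c "
from h import *
st()"
python3 -m inch '[{"ax":0,"ay":0,"az":0,"dx":0,"dy":-2,"dz":0,"gripper":30},{"ax":0,"ay":0,"az":0,"dx":0,"dy":-2,"dz":-0.2,"gripper":30},{"ax":0,"ay":0,"az":0,"dx":0,"dy":-2,"dz":-0.2,"gripper":30},{"ax":0,"ay":0,"az":0,"dx":0,"dy":0,"dz":0,"gripper":30}]' >/dev/null; python3 -c "
from h import *
st()"
```

```text
t 13.3 knob rel pivot mm [  6.6  23.6 203.4] slot x 3.8 F shaker [ 1.7 -3.7  5.3] grip 37.1
t 13.7 knob rel pivot mm [  5.9  17.6 203.5] slot x 3.4 F shaker [ 1.5 -3.4  5.7] grip 37.5
```

```bash
python3 -m inch '[{"ax":0,"ay":0,"az":0,"dx":0,"dy":-4,"dz":-0.3,"gripper":30},{"ax":0,"ay":0,"az":0,"dx":0,"dy":-4,"dz":-0.2,"gripper":30},{"ax":0,"ay":0,"az":0,"dx":0,"dy":-4,"dz":-0.1,"gripper":30},{"ax":0,"ay":0,"az":0,"dx":0,"dy":-4,"dz":0,"gripper":30},{"ax":0,"ay":0,"az":0,"dx":0,"dy":0,"dz":0,"gripper":30}]' >/dev/null; python3 -c "
from h import *
st()"
python3 -m inch '[{"ax":0,"ay":0,"az":0,"dx":0,"dy":-4,"dz":0,"gripper":30},{"ax":0,"ay":0,"az":0,"dx":0,"dy":-4,"dz":0.1,"gripper":30},{"ax":0,"ay":0,"az":0,"dx":0,"dy":-4,"dz":0.2,"gripper":30},{"ax":0,"ay":0,"az":0,"dx":0,"dy":-4,"dz":0.3,"gripper":30},{"ax":0,"ay":0,"az":0,"dx":0,"dy":-2,"dz":0.2,"gripper":30},{"ax":0,"ay":0,"az":0,"dx":0,"dy":0,"dz":0,"gripper":30},{"ax":0,"ay":0,"az":0,"dx":0,"dy":0,"dz":0,"gripper":30}]' >/dev/null; python3 -c "
from h import *
st()"
```

```text
t 14.2 knob rel pivot mm [  4.6   1.4 202.9] slot x 2.7 F shaker [ 1.  -1.2 -2.4] grip 36.4
t 14.9 knob rel pivot mm [  5.3 -16.3 203.1] slot x 3.1 F shaker [-1.3 -0.9 -1.1] grip 37.5
```

```bash
python3 -m inch '[{"ax":0,"ay":0,"az":0,"dx":5,"dy":0,"dz":0,"gripper":30},{"ax":0,"ay":0,"az":0,"dx":5,"dy":0,"dz":0.1,"gripper":30},{"ax":0,"ay":0,"az":0,"dx":5,"dy":0,"dz":0.2,"gripper":30},{"ax":0,"ay":0,"az":0,"dx":5,"dy":0,"dz":0.4,"gripper":30},{"ax":0,"ay":0,"az":0,"dx":5,"dy":0,"dz":0.5,"gripper":30},{"ax":0,"ay":0,"az":0,"dx":5,"dy":0,"dz":0.6,"gripper":30},{"ax":0,"ay":0,"az":0,"dx":0,"dy":0,"dz":0,"gripper":30}]' >/dev/null; python3 -c "
from h import *
st()"
python3 -m inch '[{"ax":0,"ay":0,"az":0,"dx":5,"dy":0,"dz":0.7,"gripper":30},{"ax":0,"ay":0,"az":0,"dx":4,"dy":0,"dz":0.7,"gripper":30},{"ax":0,"ay":0,"az":0,"dx":4,"dy":0,"dz":0.7,"gripper":30},{"ax":0,"ay":0,"az":0,"dx":0,"dy":0,"dz":0,"gripper":30},{"ax":0,"ay":0,"az":0,"dx":0,"dy":0,"dz":0,"gripper":30}]' >/dev/null; python3 -c "
from h import *
st()"
```

```text
t 15.6 knob rel pivot mm [-25.6 -16.5 201.5] slot x -15.0 F shaker [-1.8 -1.3  2.1] grip 37.0
t 16.1 knob rel pivot mm [-38.3 -16.4 199.4] slot x -22.8 F shaker [-2.4 -3.   5.7] grip 37.1
```

```bash
python3 -m inch '[{"ax":0,"ay":0,"az":0,"dx":2,"dy":0,"dz":0.2,"gripper":30},{"ax":0,"ay":0,"az":0,"dx":2,"dy":0,"dz":0.2,"gripper":30},{"ax":0,"ay":0,"az":0,"dx":2,"dy":0,"dz":0.3,"gripper":30},{"ax":0,"ay":0,"az":0,"dx":0,"dy":0,"dz":0,"gripper":30}]' >/dev/null; python3 -c "
from h import *
st()"
python3 -m inch '[{"ax":0,"ay":0,"az":0,"dx":1.5,"dy":0,"dz":0.4,"gripper":30},{"ax":0,"ay":0,"az":0,"dx":0,"dy":0,"dz":0,"gripper":30}]' >/dev/null; python3 -c "
from h import *
st()"
python3 -m inch '[{"ax":0,"ay":0,"az":0,"dx":1.5,"dy":0,"dz":0.3,"gripper":30},{"ax":0,"ay":0,"az":0,"dx":0,"dy":0,"dz":0,"gripper":30}]' >/dev/null; python3 -c "
from h import *
st()"
python3 -m inch '[{"ax":0,"ay":0,"az":0,"dx":1.5,"dy":0,"dz":0.3,"gripper":30},{"ax":0,"ay":0,"az":0,"dx":0,"dy":0,"dz":0,"gripper":30}]' >/dev/null; python3 -c "
from h import *
st()"
```

```text
t 16.5 knob rel pivot mm [-43.9 -16.2 198.3] slot x -26.3 F shaker [-0.6 -2.4  1.7] grip 37.4
t 16.7 knob rel pivot mm [-45.2 -16.2 198. ] slot x -27.1 F shaker [ 1.1 -2.   3.2] grip 37.3
t 16.9 knob rel pivot mm [-46.5 -16.3 197.7] slot x -27.9 F shaker [ 1.  -1.3  2.1] grip 36.9
t 17.1 knob rel pivot mm [-46.9 -16.3 197.6] slot x -28.1 F shaker [ 3.4 -1.5  1.2] grip 37.1
```

```bash
python3 -m inch '[{"ax":0,"ay":0,"az":0,"dx":-4.4,"dy":0,"dz":-0.9,"gripper":30},{"ax":0,"ay":0,"az":0,"dx":-4,"dy":0,"dz":-0.8,"gripper":30},{"ax":0,"ay":0,"az":0,"dx":-4,"dy":0,"dz":-0.7,"gripper":30},{"ax":0,"ay":0,"az":0,"dx":0,"dy":0,"dz":0,"gripper":30},{"ax":0,"ay":0,"az":0,"dx":0,"dy":0,"dz":0,"gripper":30}]' >/dev/null; python3 -c "
from h import *
st()"
python3 -m inch '[{"ax":0,"ay":0,"az":0,"dx":0,"dy":2,"dz":0,"gripper":30},{"ax":0,"ay":0,"az":0,"dx":0,"dy":2,"dz":-0.1,"gripper":30},{"ax":0,"ay":0,"az":0,"dx":0,"dy":2,"dz":-0.2,"gripper":30},{"ax":0,"ay":0,"az":0,"dx":0,"dy":0,"dz":0,"gripper":30}]' >/dev/null; python3 -c "
from h import *
st()"
```

```text
t 17.6 knob rel pivot mm [-35.1 -16.3 200. ] slot x -20.8 F shaker [ 0.1 -1.6  2.5] grip 37.2
t 18.0 knob rel pivot mm [-35.2 -10.3 200.3] slot x -20.8 F shaker [ 0.8 -3.6  1.8] grip 36.6
```

```bash
python3 -m inch '[{"ax":0,"ay":0,"az":0,"dx":0,"dy":2,"dz":-0.1,"gripper":30},{"ax":0,"ay":0,"az":0,"dx":0,"dy":2,"dz":-0.1,"gripper":30},{"ax":0,"ay":0,"az":0,"dx":0,"dy":2,"dz":-0.1,"gripper":30},{"ax":0,"ay":0,"az":0,"dx":0,"dy":0,"dz":0,"gripper":30}]' >/dev/null; python3 -c "
from h import *
st()"
python3 -m inch '[{"ax":0,"ay":0,"az":0,"dx":0,"dy":3.5,"dz":0,"gripper":30},{"ax":0,"ay":0,"az":0,"dx":0,"dy":3.5,"dz":0,"gripper":30},{"ax":0,"ay":0,"az":0,"dx":0,"dy":3.5,"dz":0,"gripper":30},{"ax":0,"ay":0,"az":0,"dx":0,"dy":3.5,"dz":0,"gripper":30},{"ax":0,"ay":0,"az":0,"dx":0,"dy":0,"dz":0,"gripper":30}]' >/dev/null; python3 -c "
from h import *
st()"
python3 -m inch '[{"ax":0,"ay":0,"az":0,"dx":0,"dy":3,"dz":0.1,"gripper":30},{"ax":0,"ay":0,"az":0,"dx":0,"dy":3,"dz":0.2,"gripper":30},{"ax":0,"ay":0,"az":0,"dx":0,"dy":3,"dz":0.2,"gripper":30},{"ax":0,"ay":0,"az":0,"dx":0,"dy":3,"dz":0.3,"gripper":30},{"ax":0,"ay":0,"az":0,"dx":0,"dy":2.5,"dz":0.3,"gripper":30},{"ax":0,"ay":0,"az":0,"dx":0,"dy":0,"dz":0,"gripper":30},{"ax":0,"ay":0,"az":0,"dx":0,"dy":0,"dz":0,"gripper":30}]' >/dev/null; python3 -c "
from h import *
st()"
```

```text
t 18.4 knob rel pivot mm [-35.6  -4.  200.5] slot x -21.0 F shaker [ 0.6 -3.9  2.4] grip 37.2
t 18.9 knob rel pivot mm [-35.7  10.3 200.5] slot x -21.1 F shaker [-0. -3.  2.] grip 37.0
t 19.6 knob rel pivot mm [-35.6  24.4 199.3] slot x -21.2 F shaker [ 0.8 -5.4  2.5] grip 37.2
```

```bash
python3 -m inch '[{"ax":0,"ay":0,"az":0,"dx":4,"dy":0,"dz":0.8,"gripper":30},{"ax":0,"ay":0,"az":0,"dx":4,"dy":0,"dz":0.9,"gripper":30},{"ax":0,"ay":0,"az":0,"dx":4,"dy":0,"dz":0.9,"gripper":30},{"ax":0,"ay":0,"az":0,"dx":4,"dy":0,"dz":1.0,"gripper":30},{"ax":0,"ay":0,"az":0,"dx":0,"dy":0,"dz":0,"gripper":30}]' >/dev/null; python3 -c "
from h import *
st()"
python3 -m inch '[{"ax":0,"ay":0,"az":0,"dx":4,"dy":0,"dz":1.1,"gripper":30},{"ax":0,"ay":0,"az":0,"dx":4,"dy":0,"dz":1.2,"gripper":30},{"ax":0,"ay":0,"az":0,"dx":4,"dy":0,"dz":1.2,"gripper":30},{"ax":0,"ay":0,"az":0,"dx":2,"dy":0,"dz":0.7,"gripper":30},{"ax":0,"ay":0,"az":0,"dx":0,"dy":0,"dz":0,"gripper":30},{"ax":0,"ay":0,"az":0,"dx":0,"dy":0,"dz":0,"gripper":30}]' >/dev/null; python3 -c "
from h import *
st()"
```

```text
t 20.1 knob rel pivot mm [-53.2  24.5 195.4] slot x -32.3 F shaker [-2.7 -3.5  1.7] grip 37.0
t 20.7 knob rel pivot mm [-66.6  24.4 191.2] slot x -41.3 F shaker [-1.4 -3.4  0.8] grip 37.1
```

```bash
python3 -m inch '[{"ax":0,"ay":0,"az":0,"dx":1.5,"dy":0,"dz":0.5,"gripper":30},{"ax":0,"ay":0,"az":0,"dx":1.5,"dy":0,"dz":0.5,"gripper":30},{"ax":0,"ay":0,"az":0,"dx":0,"dy":0,"dz":0,"gripper":30}]' >/dev/null; python3 -c "
from h import *
st()"
python3 -m inch '[{"ax":0,"ay":0,"az":0,"dx":1.5,"dy":0,"dz":0.4,"gripper":30},{"ax":0,"ay":0,"az":0,"dx":0,"dy":0,"dz":0,"gripper":30}]' >/dev/null; python3 -c "
from h import *
st()"
python3 -m inch '[{"ax":0,"ay":0,"az":0,"dx":1.5,"dy":0,"dz":0.4,"gripper":30},{"ax":0,"ay":0,"az":0,"dx":0,"dy":0,"dz":0,"gripper":30}]' >/dev/null; python3 -c "
from h import *
st()"
python3 -m inch '[{"ax":0,"ay":0,"az":0,"dx":1.5,"dy":0,"dz":0.3,"gripper":30},{"ax":0,"ay":0,"az":0,"dx":0,"dy":0,"dz":0,"gripper":30}]' >/dev/null; python3 -c "
from h import *
st()"
```

```text
t 21.0 knob rel pivot mm [-68.4  24.2 190.6] slot x -42.5 F shaker [ 0.1 -3.7  0.5] grip 36.8
t 21.2 knob rel pivot mm [-70.1  24.1 190. ] slot x -43.7 F shaker [ 1.6 -3.2 -0.9] grip 36.9
t 21.4 knob rel pivot mm [-70.6  24.1 189.9] slot x -44.0 F shaker [ 3.3 -3.5 -1.8] grip 37.0
t 21.6 knob rel pivot mm [-70.9  24.  189.9] slot x -44.2 F shaker [ 5.  -2.6 -2.9] grip 37.2
```

```bash
python3 -m inch '[{"ax":0,"ay":0,"az":0,"dx":-0.7,"dy":-1.2,"dz":0,"gripper":30},{"ax":0,"ay":0,"az":0,"dx":0,"dy":-1.2,"dz":0,"gripper":30},{"ax":0,"ay":0,"az":0,"dx":0,"dy":0,"dz":0,"gripper":30}]' >/dev/null; python3 -c "
from h import *
st()"
python3 -m inch '[{"ax":0,"ay":0,"az":0,"dx":0,"dy":0,"dz":0,"gripper":100},{"ax":0,"ay":0,"az":0,"dx":0,"dy":0,"dz":0,"gripper":100},{"ax":0,"ay":0,"az":0,"dx":0,"dy":0,"dz":0,"gripper":100},{"ax":0,"ay":0,"az":0,"dx":0,"dy":0,"dz":0,"gripper":100},{"ax":0,"ay":0,"az":0,"dx":0,"dy":0,"dz":0,"gripper":100},{"ax":0,"ay":0,"az":0,"dx":0,"dy":0,"dz":0,"gripper":100}]' >/dev/null; python3 -c "
from h import *
st()
c=cam('wrist'); cv2.imwrite('pics/w9.png',c['img'][:,:,::-1])"
```

```text
t 21.9 knob rel pivot mm [-71.1  21.9 190. ] slot x -44.4 F shaker [ 4.9 -0.6  1. ] grip 36.8
t 22.5 knob rel pivot mm [-72.8  22.  189.3] slot x -45.6 F shaker [-0.6 -0.1 -0.2] grip 77.2
```

View pics/w9.png

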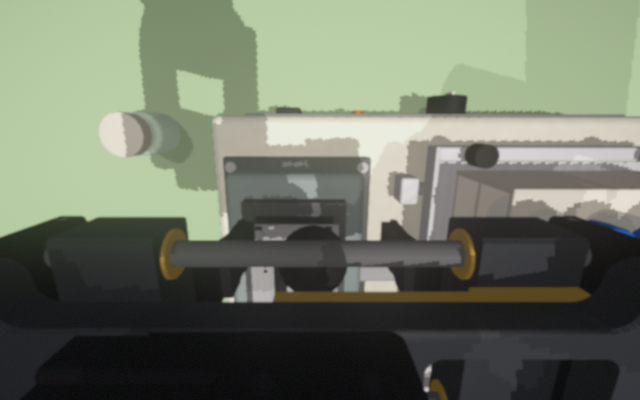

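Jaws are open with the knob at about (316,255), clear between the fingers. I'll lift straight up, then back away to the front to look.

```bash
python3 -m inch '[{"ax":0,"ay":0,"az":0,"dx":0,"dy":0,"dz":0,"gripper":100},{"ax":0,"ay":0,"az":0,"dx":0,"dy":0,"dz":-15,"gripper":100},{"ax":0,"ay":0,"az":0,"dx":0,"dy":0,"dz":-30,"gripper":100},{"ax":0,"ay":0,"az":0,"dx":0,"dy":0,"dz":-35,"gripper":100},{"ax":0,"ay":0,"az":0,"dx":0,"dy":0,"dz":-35,"gripper":100},{"ax":0,"ay":0,"az":0,"dx":0,"dy":0,"dz":-35,"gripper":100},{"ax":0,"ay":0,"az":0,"dx":0,"dy":0,"dz":0,"gripper":100}]'
python3 -m inch '[{"ax":0,"ay":0,"az":0,"dx":-40,"dy":0,"dz":0,"gripper":100},{"ax":0,"ay":0,"az":0,"dx":-40,"dy":0,"dz":0,"gripper":100},{"ax":0,"ay":0,"az":0,"dx":-20,"dy":0,"dz":0,"gripper":100},{"ax":0,"ay":0,"az":0,"dx":0,"dy":0,"dz":0,"gripper":100},{"ax":0,"ay":0,"az":0,"dx":0,"dy":0,"dz":0,"gripper":100}]'
python3 - <<'E'
from h import *
st()
c=cam("wrist"); im=c["img"]; cv2.imwrite("pics/w10.png",im[:,:,::-1])
s=cam("scene"); cv2.imwrite("pics/s10.png",s["img"][:,:,::-1])
E
```

```text
time: 23.25
position: [0.4704, -0.1122, 0.3455]
tool_rot: [0.112, 0.994, -0.002, 0.005]
ft_force: [0.4, -0.0, -0.5]
grip_width: 0.087
time: 23.75
position: [0.5642, -0.1328, 0.339]
tool_rot: [0.112, 0.994, 0.001, -0.002]
ft_force: [-0.8, 0.9, -0.1]
grip_width: 0.0873
t 23.75 knob rel pivot mm [ 26.5  22.  338. ] slot x 9.3 F shaker [-1.   0.7 -0.1] grip 87.3
```

View pics/w10.png

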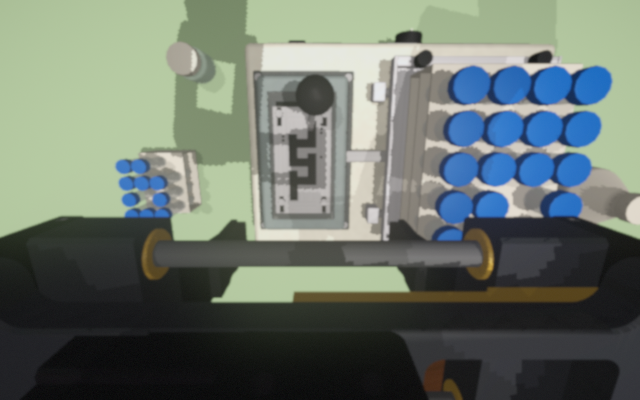

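View pics/s10.png

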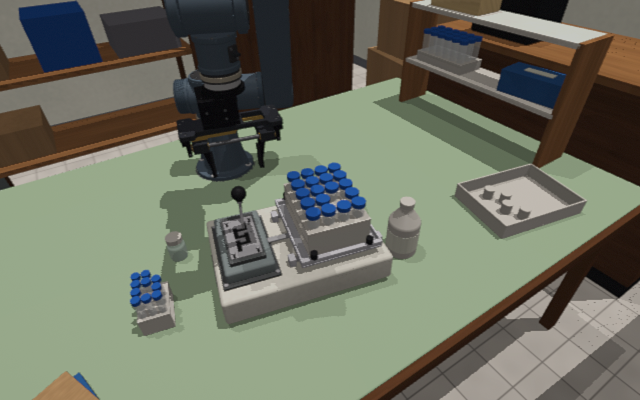

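Run:
```python
from h import *
c=cam("wrist"); im=c["img"]
m=(im.max(2)<75).astype(np.uint8); m[:60]=0;m[130:]=0;m[:,:285]=0;m[:,345:]=0
m=cv2.morphologyEx(m,cv2.MORPH_OPEN,np.ones((11,11),np.uint8))
cs,_=cv2.findContours(m,0,1); k=max(cs,key=cv2.contourArea); (u,v),r=cv2.minEnclosingCircle(k)
p=onz(c,(u,v),.210); O=np.array([.5624,-.0216,0]);Rz=R.from_euler('z',-.225)
q=Rz.inv().apply(p-O)+[0,.13,-.02]; print(u,v,r,p,q,"a",np.arctan2(q[0],q[2]))
st()
```

```text
313.2808532714844 94.87036895751953 20.03101921081543 [ 0.46990294 -0.11376154  0.21      ] [-0.06960377  0.01952479  0.19      ] a -0.35115294071885683
t 23.9 knob rel pivot mm [ 26.2  22.  339.2] slot x 9.2 F shaker [ 1.1 -0.1  0.4] grip 87.0
```

```bash
python3 -c "
from rig import robot
print(robot.hand_in())"
```

```text
the job is handed in; nothing more can be done
None
```

The lever is in third: it sits at the end wall of the speed 3 notch, I let go of it, and I handed the job in at about 24 s of the 48 s limit.

**How it went:** I held the knob lightly (10 N grip) and drew it through the gate, feeling the end stops of neutral, speed 1, speed 2 and notch 3. I stepped across at each of the three crossings. The wrist force stayed under about 10 N in every reading, against the roughly 35 N at the knob that counts as forcing.

**Plate setting:** the stops put the plate about 3–4 mm behind its nominal position. The camera images suggested about 5 mm, and the difference is within my error in locating the shaker. The four stops agreed with each other to about 1 mm.

**Last checks, after release and lifting away:**
- **Lever:** the wrist camera puts fore_aft at about -0.35 rad, past the -0.295 limit. The knob is about 20 mm to the left, a sideways lean of about +0.10 rad, so the tooth is holding it.
- **Robot:** the gripper is open and clear of everything, about 130 mm above the knob height, with contact force near zero.
- **Bottle, jar and rack:** they look unmoved in the scene picture. I judged this by eye and did not measure it.

One disagreement: my first estimate of the shaker's position was about 4 mm off sideways compared with the lanes. I allowed for that while moving, and no check failed.

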